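# Load the detector and hold its cover over the standoffs

## Task

Set the black detector module fully home in the recess of the blue chassis and let go of it. Then pick up the aluminium cover plate by its fin and hold it level and still about 1 cm above the four brass standoffs, never touching them, so that every threaded hole shows whole through a hole of the plate and a colleague can start the screws: finish while still holding the plate there. Drop nothing and leave the other things on the table where they are.

Things in the scene. Friction and masses are not known exactly. Their poses are not given: they have to be found in the camera images.
- chassis: Blue instrument chassis, fixed to the table: (all sizes in mm) a deck 150 (x) x 120 (y) x 30 high with a rectangular recess 50 x 40, 12 deep, in the middle of its top (long side along x) and four brass standoffs, 16 diameter, standing 40 above the deck (tops 70 above the table) at x +-60, y +-45, each with a threaded hole 6 diameter in its top. Origin: centre of the underside, z up.
- nest (a point): Centre of the recess floor, 18 mm above the chassis underside; axes as the chassis.
- module: Loose detector module (sizes in mm): black block 46 (x) x 36 (y) x 40 high with a yellow band and a round amber window on top, about 0.12 kg. Fits the recess with 2 play on each side, either way round, and then stands 28 above the deck. Origin: centre of the underside, z up.
- cover: Loose aluminium cover plate lying flat (sizes in mm), 150 (x) x 120 (y) x 4 thick, about 0.26 kg, four through holes 14 diameter at x +-60, y +-45, and in the middle of its top an upright black grip fin 50 (x) x 14 (y) x 38 high (top 42 above the underside). It fits either way round. Origin: centre of the underside, z up, balanced under the fin.
- thread0 (a point): Mouth of the threaded hole in the chassis standoff, far left (+x,+y) in the chassis frame.
- hole0 (a point): Centre of the cover plate's hole at its underside, far left (+x,+y) in the cover frame.
- thread1 (a point): Mouth of the threaded hole in the chassis standoff, far right (+x,-y) in the chassis frame.
- hole1 (a point): Centre of the cover plate's hole at its underside, far right (+x,-y) in the cover frame.
- thread2 (a point): Mouth of the threaded hole in the chassis standoff, near right (-x,-y) in the chassis frame.
- hole2 (a point): Centre of the cover plate's hole at its underside, near right (-x,-y) in the cover frame.
- thread3 (a point): Mouth of the threaded hole in the chassis standoff, near left (-x,+y) in the chassis frame.
- hole3 (a point): Centre of the cover plate's hole at its underside, near left (-x,+y) in the cover frame.
- screw_dish: Bystander: round steel dish of screws, 70 across, 22 high (mm); origin under its centre.
- matchbox: Bystander: yellow and orange matchbox 53 x 36 x 15 mm; origin under its centre.
- marker_tent: Bystander: yellow and white folded marker, 70 wide, 56 high (mm); origin under its centre.
- screwdriver: Bystander: screwdriver lying on the table, about 200 mm long.
- tape_roll: Bystander: white tape roll 80 across, 20 high (mm); origin under its centre.
- wrench: Bystander: steel wrench lying on the table, about 180 mm long.

How it is judged:
On the way:
1. the module is fully home in the recess and let go (horizontal distance between module and nest below 0.004 m and z of module in the frame of chassis below 0.0205 m and angle between module's own z axis and vertical below 0.06 rad and contact force between the fingers and module below 0.05 N and linear speed of module below 0.02 m/s), for 0.2 s.
At the end, for the whole second after the job is handed in: Module on the recess floor (within 2.5 mm, 4 mm sideways, tilt < 0.06 rad), let go. Plate held still by the fingers alone, tilt < 0.06 rad, underside 3 to 20 mm above the standoff tops, all four holes within 4 mm horizontally of the threaded holes, either way round (horizontal distance between module and nest below 0.004 m and z of module in the frame of chassis below 0.0205 m and angle between each of module, cover's own z axis and vertical below 0.06 rad and contact force between each of the fingers, cover and module below 0.05 N and ((horizontal distance between hole0 and thread0 below 0.004 m and horizontal distance between hole1 and thread1 below 0.004 m and horizontal distance between hole2 and thread2 below 0.004 m and horizontal distance between hole3 and thread3 below 0.004 m) or (horizontal distance between hole0 and thread2 below 0.004 m and horizontal distance between hole1 and thread3 below 0.004 m and horizontal distance between hole2 and thread0 below 0.004 m and horizontal distance between hole3 and thread1 below 0.004 m)) and z of cover in the frame of chassis between 0.073 and 0.09 m and contact force between the fingers and cover above 1 N and contact force between cover and chassis below 0.05 N and linear speed of cover below 0.015 m/s and angular speed of cover below 0.1 rad/s); the arm keeps its last pose, push and grip.
It fails at once if the plate touched the chassis or its standoffs (contact force between cover and chassis above 0.5 N).
It fails at once if the module was dropped (linear speed of module above 0.6 m/s and contact force between the fingers and module below 0.05 N).
It fails at once if the plate was dropped (linear speed of cover above 0.6 m/s and contact force between the fingers and cover below 0.05 N).
It fails at once if a bystander was pushed more than 30 mm (distance of any of screw_dish, matchbox, marker_tent, screwdriver, tape_roll, wrench from where it was at the start of the episode above 0.03 m).
It also fails if it takes over 64 s, if anything falls off the work surface, if the arm or the gripper's body presses on something with over 40 N, if the wrist force passes 120 N, or if a joint passes its speed limit or range.

## Robot

A 6-joint arm with a two-finger parallel gripper is mounted at the origin on the work surface. World frame = base frame: x ahead of the robot, y to its left, z up, the work surface at z = 0. Lengths are in m, angles in rad, forces in N, time in s.
With the tool pointing down it reaches from about 0.25 to 0.775 m from the base axis. Payload 4 kg.
Tool frame: the origin (TCP) lies at the very end of the fingers, on their centre line; the grasp point (between the pads) lies 19 mm behind it (robot.tcp_to_grasp is the distance from the TCP to the grasp point, in m); z points along the fingers, y is the line along which they close (so a half turn about z gives the same grasp; the last joint's range is limited). The gripper opens to 94 mm and grips with 3 to 60 N. Pads are 16 mm wide; open, the fingers measure 119 mm over their backs; the gripper's body (75 mm by 177 mm) begins 78 mm behind the grasp point.
Start: joints at [1.233, 0.087, 1.371, -0, 1.684, -0.103], TCP at [0.128, 0.535, 0.206] pointing down, gripper open.
Joint ranges: [-3.1, 3.1], [-0.76, 2.03], [0.27, 2.55], [-1.08, 4.22], [0.17, 2.65], [-2.57, 2.57]. Speed limits (rad/s): [2.79, 2.79, 3.14, 3.14, 3.14, 3.14].

## Interface

Orientations are given as [roll, pitch, yaw] about the fixed x, y, z axes, in that order (R = Rz(yaw) Ry(pitch) Rx(roll)).
In Python, from bench import robot gives the robot as it stands.
- The arm moves only by the shell command python3 nudge.py FILE, which reads ROWS from the file FILE. ROWS is a JSON object whose key "steps" holds a list of rows, 1 to 20 of them, each of 5 numbers: the finger opening in m, then dx, dy, dz in units of 100 mm, then a turn about the tool's z in units of 0.2 rad; each row shifts and turns the commanded pose from where the row before left it, along the tool's axes as they then stand; what a row does not reach is not made up. A row lasts 1/12 s, in which the tool goes at most 0.0417 m and 0.125 rad, less where a joint would pass 70% of its speed; a pose out of reach is approached as far as the arm can. The fingers move at their own pace and stop on an object; the grip force is fixed at half the most. Time passes only in rows, so rows that do not move let the fingers close. It prints the time, the measured TCP pose, the force, the opening and the grip force at its end. Input that does not fit is refused with a message, and nothing moves.
- robot.get_obs(): the state, without advancing time (a new reading comes with each control period).
- robot.snapshot(name): name is "side" or "top" or "wrist"; returns a dict with "color" (400x640x3 uint8, blue, green, red), "fx", "fy", "cx", "cy" (pixels), "extrinsics" (4x4, takes a point from world to camera coordinates). Camera axes: x right, y down, z forward; pixel columns grow to the right and rows downward; lengths in m; the calibration is good to about 2 mm. A picture is of the moment at which its call begins. There is no depth.
- robot.close_job(): hands the job in; it is judged then, once.
The state is a dict: "time": time; "joint_positions": joint angles; "qvel": joint speeds; "joint_torque": joint torques, N m; "tool_pos": TCP position; "ee_rot": TCP orientation; "wrist_force": force on the tool from outside, world axes, zero at the start; "wrist_torque": the same for the moment, N m; "width": finger opening in m; "finger_force": force on a finger pad.
Only numpy, scipy, OpenCV 4.12 (cv2) and the standard library are available. Lean on these libraries where they do the work, as an engineer would, in place of code of your own. Each camera call takes 0.05 s, during which the arm holds its last target. There are 200 camera calls.

## Working session

There is one attempt and no reset: what is moved stays moved. The work goes in short steps, Python scripts to look and compute and a shell command to move; the robot and the scene stay as the last step left them, time stands still between calls to the robot, and variables do not carry over. Pictures are saved under pics/ and viewed, at most 11 in all, crops included, and the job is handed in when it is done.

```bash
ls; mkdir -p pics; python3 - <<'E'
from bench import robot
import cv2,numpy as np,json
o=robot.get_obs();print({k:np.round(v,3).tolist() for k,v in o.items()})
for n in("side","top"):
    s=robot.snapshot(n);cv2.imwrite(f"pics/{n}0.png",s["color"]);print(n,s["fx"],s["fy"],s["cx"],s["cy"],np.round(s["extrinsics"],4).tolist())
E
```

```text
bench.py
nudge.py
pics
{'time': 0.0, 'joint_positions': [1.233, 0.088, 1.372, -0.0, 1.684, -0.103], 'qvel': [0.0, -0.001, -0.002, 0.001, -0.0, 0.002], 'joint_torque': [0.0, -34.017, -30.243, 0.072, 0.033, -0.0], 'tool_pos': [0.128, 0.534, 0.204], 'ee_rot': [-3.139, -0.0, 2.907], 'wrist_force': [1.324, -0.449, 0.19], 'wrist_torque': [-0.015, 0.04, -0.021], 'finger_force': 0.0, 'width': 0.094}
side 412.24093062949845 412.24093062949845 318.34145554423446 200.5414042247501 [[0.8134, -0.5815, 0.0161, -0.4481], [-0.4456, -0.6405, -0.6254, 0.2979], [0.374, 0.5016, -0.7801, 1.0986], [0.0, 0.0, 0.0, 1.0]]
top 365.895695296985 365.895695296985 319.6281278793079 199.02903778411323 [[-0.0195, -0.9998, -0.0075, 0.0079], [-0.9862, 0.0205, -0.1644, 0.5679], [0.1645, 0.0042, -0.9864, 0.8355], [0.0, 0.0, 0.0, 1.0]]
```

View pics/top0.png

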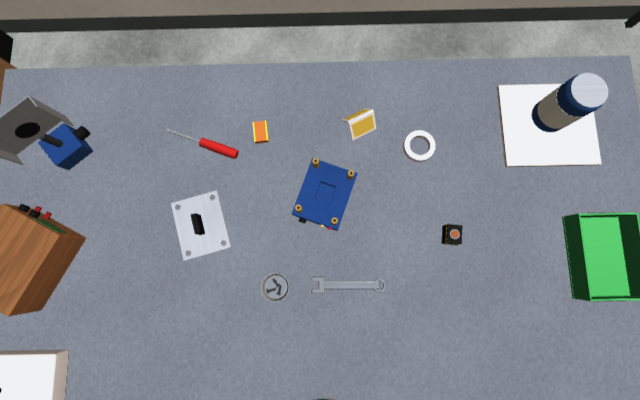

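View pics/side0.png

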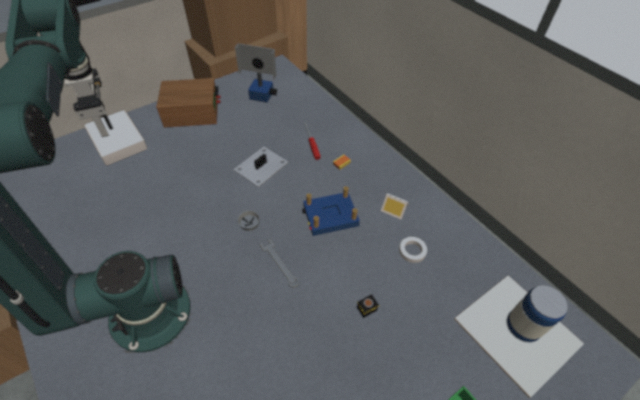

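```bash
cat > h.py <<'E'
from bench import robot
import cv2,numpy as np
from scipy.spatial.transform import Rotation as R
def P(s):
    return np.array([[s["fx"],0,s["cx"]],[0,s["fy"],s["cy"]],[0,0,1]])@np.array(s["extrinsics"])[:3]
def tri(obs): # list of (P,u,v): point + rms pixel residual
    A=np.vstack([r for p,u,v in obs for r in (u*p[2]-p[0],v*p[2]-p[1])])
    x=np.linalg.lstsq(A[:,:3],-A[:,3],rcond=None)[0]
    e=[np.hypot(*((p@np.r_[x,1])[:2]/(p@np.r_[x,1])[2]-(u,v))) for p,u,v in obs]
    return x,np.array(e)
def plane(p,u,v,z):
    A=np.vstack([u*p[2]-p[0],v*p[2]-p[1]])
    return np.linalg.solve(A[:,:2],-A[:,3]-A[:,2]*z)
def pose():
    o=robot.get_obs();return np.array(o["tool_pos"]),R.from_euler("xyz",o["ee_rot"])
def to_tool(target):
    p,r=pose();return r.inv().apply(np.array(target)-p)
def snap(n,f):
    s=robot.snapshot(n);np.save(f"pics/{f}.npy",P(s));cv2.imwrite(f"pics/{f}.png",s["color"]);return s
E
python3 - <<'E'
from h import *
t=P(robot.snapshot("top"));s=P(robot.snapshot("side"));np.save("pics/top.npy",t);np.save("pics/side.npy",s)
for n,a,b in(("module",(454,234),(369,300)),("chassis",(325,192),(331,211)),("fin",(197,222),(260,160))):
    print(n,*tri([(t,*a),(s,*b)]))
w=robot.snapshot("wrist");T=np.array(w["extrinsics"]);p,r=pose();print(w["fx"],w["cx"],w["cy"],"cam in tool",r.inv().apply(-T[:3,:3].T@T[:3,3]-p),(T[:3,:3]@r.as_matrix()).round(3))
for z in(0,.04):
  print([plane(t,*c,z).round(3).tolist() for c in((454,234),)])
print(to_tool([.33,-.29,.2]),pose()[1].as_matrix().round(3))
E
```

```text
module [ 0.48025885 -0.32189698  0.04596677] [1.29016419 0.91983914]
chassis [ 0.58852994 -0.01661761  0.0219386 ] [0.48588675 0.30365803]
fin [0.51908055 0.29999853 0.02343718] [0.87725202 0.49788491]
320.56945133203965 320.26634492908295 203.25384997542955 cam in tool [ 0.07606408  0.00026615 -0.17879807] [[ 0.001  1.    -0.   ]
 [-0.966  0.    -0.26 ]
 [-0.26   0.001  0.966]]
[[0.48, -0.337]]
[[0.478, -0.323]]
[-0.38841772 -0.75502542  0.00565915] [[-0.973  0.233 -0.   ]
 [ 0.233  0.973 -0.001]
 [ 0.    -0.001 -1.   ]]
```

Careful with the scale: shifts go in units of 100 mm and turns go in units of 0.2 rad. That gives: -0.036 m is -0.36, -0.0115 m is -0.115.

```bash
echo '{"steps": [[0.094, -0.36, -0.115, 0, 0], [0.094, -0.36, -0.115, 0, 0], [0.094, -0.36, -0.115, 0, 0], [0.094, -0.36, -0.115, 0, 0], [0.094, -0.36, -0.115, 0, 0], [0.094, -0.36, -0.115, 0, 0], [0.094, -0.36, -0.115, 0, 0], [0.094, -0.36, -0.115, 0, 0], [0.094, -0.36, -0.115, 0, 0], [0.094, -0.36, -0.115, 0, 0], [0.094, -0.36, -0.115, 0, 0], [0.094, -0.36, -0.115, 0, 0], [0.094, 0, 0, 0, 0], [0.094, 0, 0, 0, 0], [0.094, 0, 0, 0, 0]]}' > next.json && python3 nudge.py next.json
python3 -c "
from h import *
snap('wrist','w_cov')"
echo '{"steps": [[0.094, -0.177, -0.365, 0, 0], [0.094, -0.177, -0.365, 0, 0], [0.094, -0.177, -0.365, 0, 0], [0.094, -0.177, -0.365, 0, 0], [0.094, -0.177, -0.365, 0, 0], [0.094, -0.177, -0.365, 0, 0], [0.094, -0.177, -0.365, 0, 0], [0.094, -0.177, -0.365, 0, 0], [0.094, 0, 0, 0, 0], [0.094, 0, 0, 0, 0], [0.094, 0, 0, 0, 0]]}' > next.json && python3 nudge.py next.json
python3 -c "
from h import *
snap('wrist','w_cha')"
echo '{"steps": [[0.094, 0.044, -0.403, 0, 0], [0.094, 0.044, -0.403, 0, 0], [0.094, 0.044, -0.403, 0, 0], [0.094, 0.044, -0.403, 0, 0], [0.094, 0.044, -0.403, 0, 0], [0.094, 0.044, -0.403, 0, 0], [0.094, 0.044, -0.403, 0, 0], [0.094, 0.044, -0.403, 0, 0], [0.094, 0, 0, 0, 0], [0.094, 0, 0, 0, 0], [0.094, 0, 0, 0, 0]]}' > next.json && python3 nudge.py next.json
python3 -c "
from h import *
snap('wrist','w_mod')
a=[cv2.imread(f'pics/w_{n}.png')[100:400,120:520] for n in('cov','cha','mod')]
cv2.imwrite('pics/m1.png',np.vstack([np.hstack(a[:2]),np.hstack([a[2],a[2]*0])]))"
```

```text
time: 1.5
tool_pos: [0.5155, 0.3004, 0.2052]
ee_rot: [3.142, -0.001, 2.907]
wrist_force: [-0.9, 1.0, 0.5]
width: 0.0941
finger_force: 0.0
time: 2.47
tool_pos: [0.5854, -0.0151, 0.2058]
ee_rot: [3.141, -0.0, 2.908]
wrist_force: [-0.5, 0.7, -0.1]
width: 0.0941
finger_force: 0.0
time: 3.43
tool_pos: [0.4773, -0.3202, 0.2056]
ee_rot: [3.141, 0.0, 2.909]
wrist_force: [0.2, 0.6, 0.5]
width: 0.0941
finger_force: 0.0
```

View pics/m1.png

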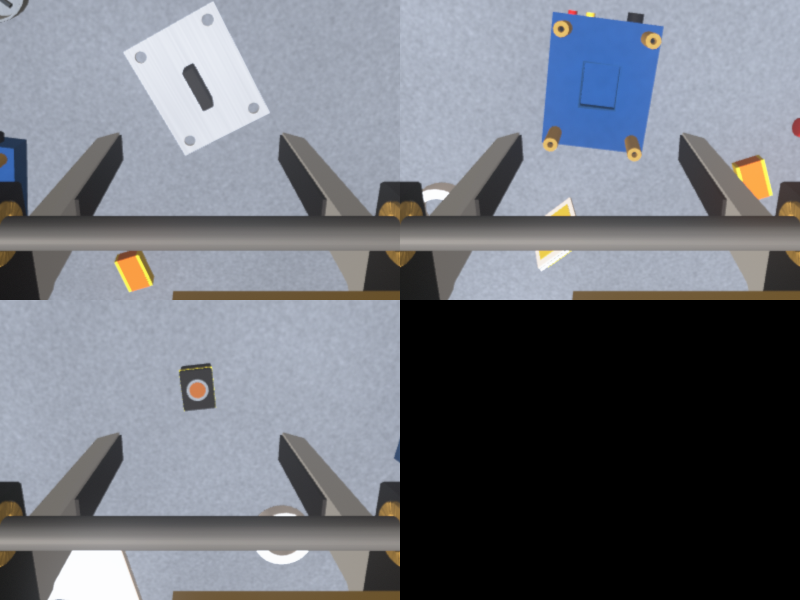

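To row units: 0.04 m is 0.4.

```bash
echo '{"steps": [[0.094, 0, 0.4, 0, 0], [0.094, 0, 0.4, 0, 0], [0.094, 0, 0, 0, 0], [0.094, 0, 0, 0, 0], [0.094, 0, 0, 0, 0]]}' > next.json && python3 nudge.py next.json
python3 -c "
from h import *
snap('wrist','w_mod2')
p=np.load('pics/w_mod2.npy')
q=p@[.479,-.323,.04,1];u,v=(q[:2]/q[2]).astype(int);print(u,v)
def c(f,u,v):return cv2.resize(cv2.imread(f'pics/{f}.png')[v:v+60,u:u+80],None,fx=5,fy=5,interpolation=cv2.INTER_CUBIC)
cv2.imwrite('pics/m2.png',np.vstack([np.hstack([c('w_mod',280,158),c('w_mod2',u-40,v-30)])]))"
```

```text
time: 3.9
tool_pos: [0.4958, -0.2428, 0.2058]
ee_rot: [-3.141, 0.001, 2.91]
wrist_force: [0.3, 0.6, -0.0]
width: 0.0937
finger_force: 0.0
245 190
```

View pics/m2.png

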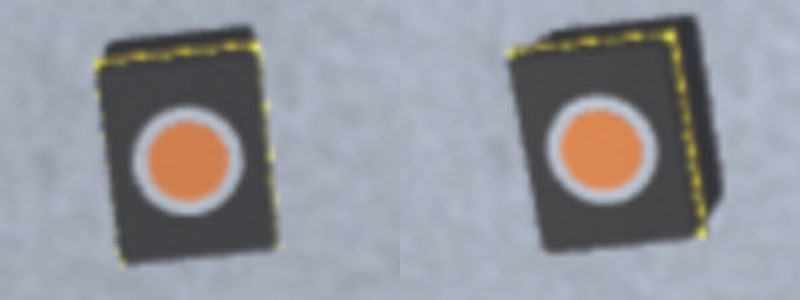

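```bash
cat >> h.py <<'E'
def px(c,o,k): return (np.array(c)+.5)/k-.5+np.array(o)
E
python3 - <<'E'
from h import *
a,b=np.load('pics/w_mod.npy'),np.load('pics/w_mod2.npy')
A=[(97,60),(260,45),(278,247),(123,263),(188,160)];B=[(110,52),(272,32),(304,238),(145,252),(202,150)]
X=[]
for i,j in zip(A,B):
    x,e=tri([(a,*px(i,(280,158),5)),(b,*px(j,(205,160),5))]);X.append(x);print(x.round(4),e.round(2))
X=np.array(X)
l=(X[2]-X[1]+X[3]-X[0])/2;s=(X[1]-X[0]+X[2]-X[3])/2
print(np.linalg.norm(l[:2]),np.linalg.norm(s[:2]),np.degrees(np.arctan2(l[1],l[0])),np.degrees(np.arctan2(s[1],s[0])),X[:4].mean(0))
p,r=pose();y=r.as_matrix()[:,1];print("tool y deg",np.degrees(np.arctan2(y[1],y[0])))
E
```

```text
[ 0.4527 -0.3375  0.036 ] [0.35 0.35]
[ 0.4571 -0.3019  0.0359] [0.18 0.18]
[ 0.5039 -0.3082  0.0338] [0.22 0.22]
[ 0.4979 -0.3429  0.0386] [0.05 0.05]
[ 0.4779 -0.323   0.0405] [0.14 0.14]
0.04633872642655593 0.03548766689643441 -7.208963493557201 81.55983934106929 [ 0.47788741 -0.32264127  0.03607982]
tool y deg 76.65463044547514
```

To row units: 0.03 m is 0.3, -0.028 m is -0.28, -0.05 rad is -0.25.

```bash
echo '{"steps": [[0.094, 0, -0.27, 0, 0], [0.094, 0, -0.27, 0.1, 0], [0.094, -0.01, -0.28, 0.2, 0], [0.094, 0, 0, 0.3, -0.25], [0.094, 0, 0, 0.3, -0.235], [0.094, 0, 0, 0.26, 0], [0.094, 0, 0, 0, 0], [0.094, 0, 0, 0, 0]]}' > next.json && python3 nudge.py next.json
python3 -c "
from h import *
p,r=pose();y=r.as_matrix()[:,1];print(to_tool([.478,-.323,.017]),np.degrees(np.arctan2(y[1],y[0])))"
```

```text
time: 4.62
tool_pos: [0.4758, -0.3242, 0.0878]
ee_rot: [3.139, -0.004, 3.002]
wrist_force: [0.5, 0.2, 0.8]
width: 0.094
finger_force: 0.0
[-0.00229489  0.00137856  0.0708204 ] 82.02874253338037
```

```bash
echo '{"steps": [[0.094, -0.01, 0, 0.25, 0], [0.094, 0, 0, 0.25, 0], [0.094, 0, 0, 0.19, 0], [0.094, 0, 0, 0, 0], [0.094, 0, 0, 0, 0], [0.094, 0, 0, 0, 0]]}' > next.json && python3 nudge.py next.json
python3 -c "
from h import *
p,r=pose();y=r.as_matrix()[:,1];print(to_tool([.478,-.323,.017]),np.degrees(np.arctan2(y[1],y[0])))"
```

```text
time: 5.12
tool_pos: [0.4797, -0.3259, 0.0235]
ee_rot: [-3.139, 0.004, 3.004]
wrist_force: [0.8, -1.0, 0.3]
width: 0.0939
finger_force: 0.0
[0.00209202 0.00261309 0.00650956] 82.09789459578927
```

```bash
for i in 1 2 3; do echo '{"steps": [[0.094, 0, 0, 0, 0]]}' > next.json && python3 nudge.py next.json | sed -n 2,3p; done
```

```text
tool_pos: [0.4798, -0.3258, 0.0236]
ee_rot: [-3.139, 0.005, 3.004]
tool_pos: [0.4794, -0.3254, 0.0229]
ee_rot: [-3.139, 0.004, 3.004]
tool_pos: [0.4789, -0.3251, 0.0221]
ee_rot: [-3.14, 0.002, 3.004]
```

```bash
echo '{"steps": [[0.094, 0, 0.01, 0.02, 0], [0.094, 0, 0, 0, 0], [0.094, 0, 0, 0, 0], [0.094, 0, 0, 0, 0], [0.094, 0, 0, 0, 0], [0.094, 0, 0, 0, 0]]}' > next.json && python3 nudge.py next.json | sed -n 2,3p;python3 -c "
from h import *
print(to_tool([.478,-.323,.017]))"
```

```text
tool_pos: [0.4782, -0.3234, 0.0184]
ee_rot: [3.141, -0.0, 3.004]
[0.00023239 0.00035738 0.00137048]
```

Close, then lift.

To row units: -0.03 m is -0.3, -0.025 m is -0.25.

```bash
echo '{"steps": [[0, 0, 0, 0, 0], [0, 0, 0, 0, 0], [0, 0, 0, 0, 0], [0, 0, 0, 0, 0], [0, 0, 0, 0, 0], [0, 0, 0, 0, 0], [0, 0, 0, 0, 0], [0, 0, 0, 0, 0], [0, 0, 0, 0, 0], [0, 0, 0, 0, 0]]}' > next.json && python3 nudge.py next.json; echo '{"steps": [[0, 0, 0, -0.1, 0], [0, 0, 0, -0.25, 0], [0, 0, 0, -0.3, 0], [0, 0, 0, -0.3, 0], [0, 0, 0, -0.3, 0], [0, 0, 0, 0, 0], [0, 0, 0, 0, 0]]}' > next.json && python3 nudge.py next.json
python3 -c "
from h import *
for n in ('w_cha',):
  I=cv2.imread('pics/w_cha.png')[100:270,250:400]
  cv2.imwrite('pics/m3.png',cv2.resize(I,None,fx=3.5,fy=3.5,interpolation=cv2.INTER_CUBIC))
print(to_tool([.5885,-.0166,.12]))"
```

```text
time: 6.7
tool_pos: [0.4782, -0.3234, 0.0185]
ee_rot: [-3.142, 0.0, 3.004]
wrist_force: [0.0, -0.3, 0.0]
width: 0.0358
finger_force: 30.0
time: 7.28
tool_pos: [0.4794, -0.3243, 0.1465]
ee_rot: [-3.139, 0.005, 3.004]
wrist_force: [-1.0, 0.7, -1.4]
width: 0.0356
finger_force: 30.0
[-0.06572082  0.31987348  0.02587713]
```

View pics/m3.png

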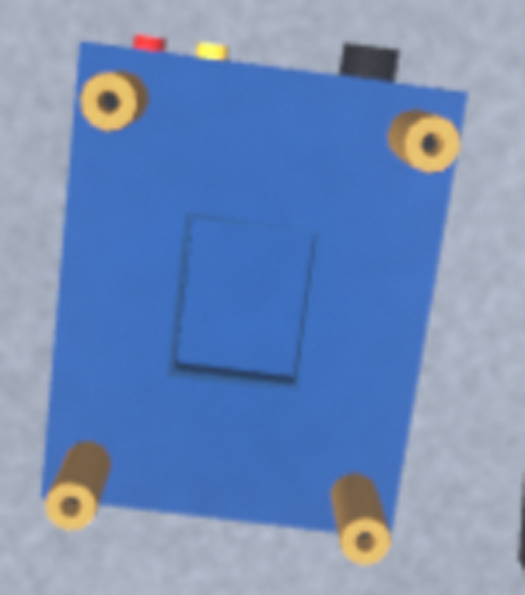

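```bash
cat >> h.py <<'E'
from scipy.optimize import least_squares
def fit4(views,x0,zfix=None): # views: (P, 4 pixel pts) ; rectangle +-60 x +-45 mm -> x,y,yaw,z
    M=np.array([[.06,.045],[.06,-.045],[-.06,-.045],[-.06,.045]])
    def f(x):
        c,s=np.cos(x[2]),np.sin(x[2]);z=x[3] if zfix is None else zfix
        W=np.c_[M@np.array([[c,s],[-s,c]])+x[:2],np.full(4,z),np.ones(4)]
        out=[]
        for p,q in views:
            h=W@p.T;h=h[:,:2]/h[:,2:]
            D=np.linalg.norm(np.array(q)[:,None]-h[None],axis=2).argmin(0)
            out.append((h-np.array(q)[D]).ravel())
        return np.concatenate(out)
    r=least_squares(f,x0);return r.x,np.abs(r.fun).max()
E
python3 - <<'E'
from h import *
q=[px(c,(250,100),3.5) for c in((109,101),(430,144),(365,541),(70,506))]
p=np.load('pics/w_cha.npy');np.save('pics/q_cha.npy',q)
for z in(None,.07): print(fit4([(p,q)],[.5885,-.0166,-.34,.07],z))
print([plane(p,*px(c,(250,100),3.5),.03).round(4).tolist() for c in((189,214),(315,236),(296,381),(175,371))])
E
```

```text
(array([ 0.58522409, -0.01558241, -0.36040723,  0.06840791]), np.float64(0.34373932771524096))
(array([ 0.5849159 , -0.01550812, -0.36039734,  0.07      ]), np.float64(0.6224356596057987))
[[0.5528, -0.0255], [0.5688, 0.0118], [0.6141, -0.0046], [0.6016, -0.0425]]
```

To row units: 0.04 m is 0.4, -0.0104 m is -0.104, 0.1115 rad is 0.5575.

```bash
echo '{"steps": [[0, -0.104, 0.2, 0, 0], [0, -0.104, 0.4, 0, 0], [0, -0.104, 0.4, 0, 0], [0, -0.104, 0.4, 0, 0], [0, -0.104, 0.4, 0, 0], [0, -0.104, 0.4, 0, 0], [0, 0, 0.2, 0, 0.5575], [0, 0, 0, 0, 0.5575], [0, 0, 0, 0, 0], [0, 0, 0, 0, 0], [0, 0, 0, 0, 0]]}' > next.json && python3 nudge.py next.json
python3 -c "
from h import *
snap('wrist','w_cha2')
p=np.load('pics/w_cha2.npy')
q=p@[.585,-.0155,.06,1];u,v=(q[:2]/q[2]).astype(int);u-=85;v=max(v-100,0);print(u,v)
I=cv2.imread('pics/w_cha2.png')[v:v+190,u:u+190]
cv2.imwrite('pics/m4.png',cv2.resize(I,None,fx=3,fy=3,interpolation=cv2.INTER_CUBIC))"
```

```text
time: 8.2
tool_pos: [0.5721, -0.0947, 0.142]
ee_rot: [-3.141, -0.002, 2.782]
wrist_force: [-0.1, -1.3, -1.0]
width: 0.0354
finger_force: 30.0
328 92
```

View pics/m4.png

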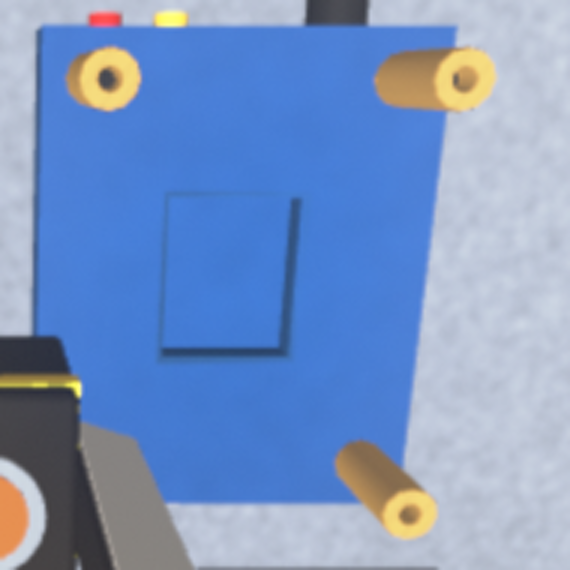

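```bash
python3 - <<'E'
from h import *
q=np.load('pics/q_cha.npy');a,b=np.load('pics/w_cha.npy'),np.load('pics/w_cha2.npy')
Q=[px(c,(328,92),3) for c in((107,78),(465,79),(410,514))]
X=[]
for i in range(3):
    x,e=tri([(a,*q[i]),(b,*Q[i])]);X.append(x);print(x.round(4),e.round(2))
d=X[2]-X[1];print("center",(X[0]+X[2])/2,"yaw",np.arctan2(d[1],d[0]))
print([plane(b,*px(c,(328,92),3),.03).round(4).tolist() for c in((168,193),(300,198),(290,355),(162,355))])
p,r=pose();print(p,to_tool([.585,-.0155,p[2]]))
E
```

```text
[ 0.513  -0.0366  0.0653] [0.09 0.11]
[0.5446 0.047  0.0708] [0.02 0.03]
[0.6569 0.0055 0.0696] [0.03 0.04]
center [ 0.58495984 -0.01557086  0.06748418] yaw -0.3544960588282907
[[0.5528, -0.0257], [0.5682, 0.0111], [0.6148, -0.0052], [0.6006, -0.0429]]
[ 0.5723253  -0.09498279  0.1424758 ] [1.61587795e-02 7.88483111e-02 4.58244564e-06]
```

```bash
python3 - <<'E'
from h import *
I=cv2.imread('pics/w_cha2.png');p=np.load('pics/w_cha2.npy')
m=cv2.inRange(I,(30,100,190),(110,180,255));n,l,s,c=cv2.connectedComponentsWithStats(m)
t,r=pose()
print("expect",[ (lambda q:(q[:2]/q[2]).round(1))(p@np.r_[t+[0,0,.04-.0185],1])])
for i in range(1,n):
    if s[i,4]>60: print(s[i],c[i])
E
```

```text
expect [array([319.2, 264.8])]
[456 110  22  18  81] [467.81481481 123.14814815]
[305 250  32  29 748] [320.32085561 264.03342246]
```

```bash
echo '{"steps": [[0, 0.05, 0.2, 0, 0], [0, 0.05, 0.25, 0, 0], [0, 0.06, 0.25, 0, 0], [0, 0, 0.09, 0, 0], [0, 0, 0, 0.2, 0], [0, 0, 0, 0.2, 0], [0, 0, 0, 0.15, 0], [0, 0, 0, 0, 0], [0, 0, 0, 0, 0], [0, 0, 0, 0, 0], [0, 0, 0, 0, 0], [0, 0, 0, 0, 0], [0, 0, 0, 0, 0]]}' > next.json && python3 nudge.py next.json
python3 -c "
from h import *
p,r=pose();print(to_tool([.5847,-.0156,.0365]))"
```

```text
time: 9.33
tool_pos: [0.5866, -0.0149, 0.0897]
ee_rot: [3.141, 0.002, 2.781]
wrist_force: [-0.8, 0.1, -0.6]
width: 0.036
finger_force: 30.0
[ 0.00161896 -0.00134569  0.05322923]
```

```bash
echo '{"steps": [[0, 0, 0, 0.18, 0], [0, 0, 0, 0.15, 0], [0, 0, 0, 0, 0], [0, 0, 0, 0, 0], [0, 0, 0, 0, 0], [0, 0, 0, 0, 0], [0, 0, 0, 0, 0], [0, 0, 0, 0, 0], [0, 0, 0, 0, 0], [0, 0, 0, 0, 0], [0, 0, 0, 0, 0], [0, 0, 0, 0, 0]]}' > next.json && python3 nudge.py next.json
python3 -c "
from h import *
p,r=pose();print(to_tool([.5847,-.0156,.0365]))"
```

```text
time: 10.33
tool_pos: [0.5859, -0.0147, 0.0555]
ee_rot: [3.142, 0.0, 2.781]
wrist_force: [0.3, -0.4, -0.4]
width: 0.0355
finger_force: 30.0
[ 0.00077922 -0.00127112  0.01899489]
```

```bash
echo '{"steps": [[0, 0.008, -0.012, 0, 0], [0, 0, 0, 0, 0], [0, 0, 0, 0, 0], [0, 0, 0, 0.06, 0], [0, 0, 0, 0.04, 0], [0, 0, 0, 0, 0], [0, 0, 0, 0, 0], [0, 0, 0, 0, 0], [0, 0, 0, 0, 0], [0, 0, 0, 0, 0]]}' > next.json && python3 nudge.py next.json
python3 -c "
from h import *
p,r=pose();print(to_tool([.5847,-.0156,.0365]))"
```

```text
time: 11.17
tool_pos: [0.5849, -0.0155, 0.0457]
ee_rot: [3.141, 0.0, 2.781]
wrist_force: [0.9, -0.9, 0.2]
width: 0.0358
finger_force: 30.0
[ 0.00019192 -0.00014049  0.00921637]
```

```bash
echo '{"steps": [[0, 0, 0, 0.03, 0], [0, 0, 0, 0.03, 0], [0, 0, 0, 0.03, 0], [0, 0, 0, 0, 0], [0, 0, 0, 0, 0], [0, 0, 0, 0, 0], [0, 0, 0, 0, 0], [0, 0, 0, 0, 0]]}' > next.json && python3 nudge.py next.json
```

```text
time: 11.83
tool_pos: [0.5847, -0.0155, 0.0364]
ee_rot: [3.142, -0.0, 2.781]
wrist_force: [-0.1, 0.8, -1.3]
width: 0.0361
finger_force: 30.0
```

To row units: 0.0008 m is 0.008.

```bash
echo '{"steps": [[0, 0, 0, 0.008, 0], [0, 0, 0, 0, 0], [0, 0, 0, 0, 0], [0, 0, 0, 0, 0], [0, 0, 0, 0, 0]]}' > next.json && python3 nudge.py next.json
```

```text
time: 12.25
tool_pos: [0.5847, -0.0155, 0.0363]
ee_rot: [3.142, 0.0, 2.781]
wrist_force: [-2.2, 0.4, 5.2]
width: 0.036
finger_force: 30.0
```

Seated (upward force 5 N). Release, lift and check from above.

To row units: -0.04 m is -0.4, -0.03 m is -0.3.

```bash
echo '{"steps": [[0.06, 0, 0, 0, 0], [0.07, 0, 0, 0, 0], [0.08, 0, 0, 0, 0], [0.08, 0, 0, 0, 0], [0.08, 0, 0, 0, 0], [0.08, 0, 0, 0, 0], [0.08, 0, 0, 0, 0], [0.08, 0, 0, -0.2, 0], [0.08, 0, 0, -0.4, 0], [0.08, 0, 0, -0.4, 0], [0.08, 0, 0, -0.4, 0], [0.08, 0, 0, -0.3, 0], [0.08, 0, 0, 0, 0], [0.08, 0, 0, 0, 0], [0.08, 0, 0, 0, 0]]}' > next.json && python3 nudge.py next.json
python3 -c "
from h import *
snap('wrist','w_set')
I=cv2.imread('pics/w_set.png')[100:270,230:420]
cv2.imwrite('pics/m5a.png',cv2.resize(I,None,fx=3,fy=3,interpolation=cv2.INTER_CUBIC))
J=cv2.imread('pics/w_cov.png')[95:260,235:400]
K=cv2.resize(J,None,fx=3,fy=3,interpolation=cv2.INTER_CUBIC)
cv2.imwrite('pics/m5b.png',K)"
```

```text
time: 13.5
tool_pos: [0.5843, -0.0155, 0.2045]
ee_rot: [-3.141, -0.001, 2.781]
wrist_force: [-0.3, -1.3, -0.7]
width: 0.0802
finger_force: 0.0
```

View pics/m5a.png

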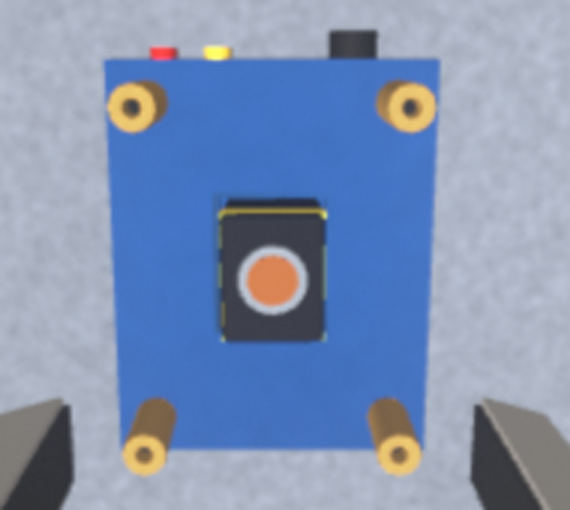

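View pics/m5b.png

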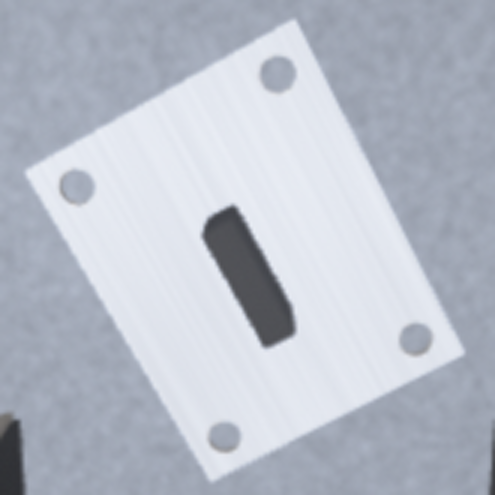

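```bash
python3 - <<'E'
from h import *
a,b,s=np.load('pics/w_cha.npy'),np.load('pics/w_cov.npy'),np.load('pics/w_set.npy')
q=np.load('pics/q_cha.npy');qs=[px(c,(230,100),3) for c in((132,107),(411,107),(399,455),(144,455))]
np.save('pics/q_set.npy',qs)
print("chassis",fit4([(a,q),(s,qs)],[.585,-.0155,-.36,.07]),fit4([(s,qs)],[.585,-.0155,-.36,.07]))
w=px((272,280),(230,100),3);print("module",plane(s,*w,.058))
t=np.load('pics/top.npy')
qc=[px(c,(235,95),3) for c in((277,74),(77,187),(225,436),(415,339))];np.save('pics/q_cov.npy',qc)
for z in(None,.003):print("cover",fit4([(b,qc)],[.519,.3,.2,.003],z))
x=fit4([(b,qc)],[.519,.3,.2,.003],.003)[0]
p,r=pose();print(to_tool([x[0],x[1],p[2]]),p,r.as_euler('xyz'))
E
```

```text
chassis (array([ 0.58516921, -0.01550529, -0.36035812,  0.06867905]), np.float64(0.45329319936547563)) (array([ 0.58511042, -0.01541986, -0.3603109 ,  0.06897599]), np.float64(0.29436199069084523))
module [ 0.58456428 -0.01502968]
cover (array([0.51557267, 0.29803912, 0.26511936, 0.00247929]), np.float64(0.21669523355328124))
cover (array([0.51548609, 0.29806528, 0.26511263, 0.003     ]), np.float64(0.18206161099161022))
[0.17451871 0.26920877 0.00043618] [ 0.58373005 -0.01542011  0.20338531] [-3.14080346 -0.00371671  2.78078389]
```

To row units: 0.0336 m is 0.336, 0.0218 m is 0.218, -0.104 rad is -0.52.

```bash
echo '{"steps": [[0.08, 0.218, 0.336, 0, 0], [0.08, 0.218, 0.336, 0, 0], [0.08, 0.218, 0.336, 0, 0], [0.08, 0.218, 0.336, 0, 0], [0.08, 0.218, 0.336, 0, 0], [0.08, 0.218, 0.336, 0, 0], [0.08, 0.218, 0.336, 0, 0], [0.08, 0.218, 0.336, 0, 0], [0.08, 0, 0, 0, -0.525], [0.08, 0, 0, 0, -0.525], [0.08, 0, 0, 0, -0.52], [0.08, 0, 0, 0, -0.52], [0.08, 0, 0, 0, -0.52], [0.08, 0, 0, 0, -0.52], [0.08, 0, 0, 0, 0], [0.08, 0, 0, 0, 0], [0.08, 0, 0, 0, 0]]}' > next.json && python3 nudge.py next.json
python3 -c "
from h import *
snap('wrist','w_cov2')
J=cv2.imread('pics/w_cov2.png')[85:260,235:410]
cv2.imwrite('pics/m6.png',cv2.resize(J,None,fx=3,fy=3,interpolation=cv2.INTER_CUBIC))"
```

```text
time: 14.97
tool_pos: [0.5159, 0.2973, 0.2041]
ee_rot: [-3.141, -0.003, -2.879]
wrist_force: [-0.2, 0.3, -0.7]
width: 0.08
finger_force: 0.0
```

View pics/m6.png

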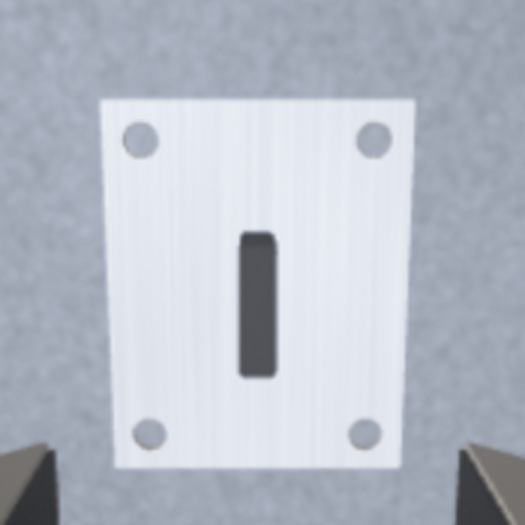

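```bash
python3 - <<'E'
from h import *
b,c=np.load('pics/w_cov.npy'),np.load('pics/w_cov2.npy')
q=np.load('pics/q_cov.npy');Q=[px(k,(235,85),3) for k in((374,140),(140,140),(149,434),(365,434))]
for z in(None,.003):print(fit4([(b,q),(c,Q)],[.5155,.298,.265,.003],z),fit4([(c,Q)],[.5155,.298,.265,.003],z))
for i,j in(((267,347),(240,377)),((295,330),(276,377))):
    print(tri([(b,*px(i,(235,95),3)),(c,*px(j,(235,85),3))]))
print([tri([(b,*q[i]),(c,*Q[i])])[0].round(4).tolist() for i in range(4)])
x=fit4([(b,q),(c,Q)],[.5155,.298,.265,.003],.003)[0];print(to_tool([x[0],x[1],.012]),pose()[1].as_euler('xyz'))
E
```

```text
(array([0.51546029, 0.29806663, 0.26432964, 0.00310785]), np.float64(0.20768968689253597)) (array([0.515351  , 0.29803433, 0.26355755, 0.00373171]), np.float64(0.07909332139252001))
(array([0.51547801, 0.29806636, 0.26433017, 0.003     ]), np.float64(0.20181418243055305)) (array([0.51547025, 0.29806704, 0.26355754, 0.003     ]), np.float64(0.15651692435886844))
(array([0.54222793, 0.29865893, 0.03416068]), array([0.17477831, 0.17533948]))
(array([0.53536513, 0.31071429, 0.04533647]), array([0.40171047, 0.40127383]))
[[0.4457, 0.3256, 0.0065], [0.4695, 0.2386, 0.0009], [0.5869, 0.27, -0.0019], [0.5607, 0.3567, 0.0063]]
[8.88132316e-06 9.11175119e-04 1.92568972e-01] [-3.14136567e+00 -1.88910338e-03 -2.87816796e+00]
```

To row units: 0.035 m is 0.35, 0.03 m is 0.3.

```bash
echo '{"steps": [[0.08, 0, 0.009, 0.3, 0], [0.08, 0, 0, 0.35, 0], [0.08, 0, 0, 0.35, 0], [0.08, 0, 0, 0.35, 0], [0.08, 0, 0, 0.2, 0], [0.08, 0, 0, 0, 0], [0.08, 0, 0, 0, 0], [0.08, 0, 0, 0, 0], [0.08, 0, 0, 0, 0], [0.08, 0, 0, 0, 0], [0.08, 0, 0, 0, 0], [0.08, 0, 0, 0, 0], [0.08, 0, 0, 0, 0]]}' > next.json && python3 nudge.py next.json; python3 -c "
from h import *
print(to_tool([.51547,.29807,.012]),pose()[1].as_euler('xyz'))"
```

```text
time: 16.1
tool_pos: [0.5165, 0.2986, 0.0514]
ee_rot: [3.141, 0.001, -2.876]
wrist_force: [0.2, -0.0, 1.3]
width: 0.0802
finger_force: 0.0
[ 0.00121816 -0.00022858  0.03942557] [ 3.14130551e+00  1.30155104e-03 -2.87639713e+00]
```

To row units: 0.02 m is 0.2, 0.014 m is 0.14.

```bash
echo '{"steps": [[0.08, 0.005, 0, 0.2, 0], [0.08, 0, 0, 0.14, 0], [0.08, 0, 0, 0.03, 0], [0.08, 0, 0, 0, 0], [0.08, 0, 0, 0, 0], [0.08, 0, 0, 0, 0], [0.08, 0, 0, 0, 0], [0.08, 0, 0, 0, 0], [0.08, 0, 0, 0, 0], [0.08, 0, 0, 0, 0], [0.08, 0, 0, 0, 0], [0.08, 0, 0, 0, 0], [0.08, 0, 0, 0, 0], [0.08, 0, 0, 0, 0]]}' > next.json && python3 nudge.py next.json; python3 -c "
from h import *
print(to_tool([.51547,.29807,.012]),pose()[1].as_euler('xyz'))"
```

```text
time: 17.27
tool_pos: [0.5157, 0.2983, 0.0136]
ee_rot: [3.142, -0.0, -2.876]
wrist_force: [0.0, -0.0, -0.2]
width: 0.08
finger_force: 0.0
[ 0.00024787 -0.00011952  0.00163899] [ 3.14153440e+00 -6.24362891e-05 -2.87638245e+00]
```

To row units: -0.03 m is -0.3, -0.025 m is -0.25.

```bash
echo '{"steps": [[0, 0, 0, 0, 0], [0, 0, 0, 0, 0], [0, 0, 0, 0, 0], [0, 0, 0, 0, 0], [0, 0, 0, 0, 0], [0, 0, 0, 0, 0], [0, 0, 0, 0, 0], [0, 0, 0, 0, 0], [0, 0, 0, 0, 0], [0, 0, 0, 0, 0], [0, 0, 0, 0, 0], [0, 0, 0, 0, 0], [0, 0, 0, 0, 0], [0, 0, 0, 0, 0], [0, 0, 0, 0, 0]]}' > next.json && python3 nudge.py next.json; echo '{"steps": [[0, 0, 0, -0.05, 0], [0, 0, 0, -0.1, 0], [0, 0, 0, -0.2, 0], [0, 0, 0, -0.25, 0], [0, 0, 0, -0.3, 0], [0, 0, 0, -0.3, 0], [0, 0, 0, -0.2, 0], [0, 0, 0, -0.1, 0], [0, 0, 0, 0, 0], [0, 0, 0, 0, 0]]}' > next.json && python3 nudge.py next.json
python3 -c "
from h import *
print(to_tool([.5851,-.0155,.16]),pose()[1].as_euler('xyz'))"
```

```text
time: 18.52
tool_pos: [0.5157, 0.2982, 0.0137]
ee_rot: [-3.141, 0.0, -2.876]
wrist_force: [-0.4, 0.3, -0.1]
width: 0.0135
finger_force: 30.0
time: 19.35
tool_pos: [0.5155, 0.2983, 0.1636]
ee_rot: [3.141, 0.0, -2.876]
wrist_force: [-0.2, 0.7, -2.9]
width: 0.0136
finger_force: 30.0
[ 0.01515803 -0.3210424   0.00349839] [ 3.14142520e+00  5.75982285e-05 -2.87628000e+00]
```

```bash
echo '{"steps": [[0, 0.013, -0.1, 0, 0], [0, 0.013, -0.2, 0, 0], [0, 0.013, -0.3, 0, 0], [0, 0.013, -0.3, 0, 0], [0, 0.013, -0.3, 0, 0], [0, 0.013, -0.3, 0, 0], [0, 0.013, -0.3, 0, 0], [0, 0.013, -0.3, 0, 0], [0, 0.013, -0.3, 0, 0], [0, 0.013, -0.3, 0, 0], [0, 0.013, -0.3, 0, 0], [0, 0.009, -0.21, 0, 0], [0, 0, 0, 0, 0], [0, 0, 0, 0, 0.3], [0, 0, 0, 0, 0.5], [0, 0, 0, 0, 0.5], [0, 0, 0, 0, 0.5], [0, 0, 0, 0, 0.5], [0, 0, 0, 0, 0.5], [0, 0, 0, 0, 0.328]]}' > next.json && python3 nudge.py next.json; echo '{"steps": [[0, 0, 0, 0.1, 0], [0, 0, 0, 0.1, 0], [0, 0, 0, 0.1, 0], [0, 0, 0, 0, 0], [0, 0, 0, 0, 0], [0, 0, 0, 0, 0], [0, 0, 0, 0, 0], [0, 0, 0, 0, 0], [0, 0, 0, 0, 0], [0, 0, 0, 0, 0], [0, 0, 0, 0, 0], [0, 0, 0, 0, 0]]}' > next.json && python3 nudge.py next.json
python3 -c "
from h import *
print(to_tool([.5851,-.0155,.094]),pose()[1].as_euler('xyz'))"
```

```text
time: 21.02
tool_pos: [0.5837, -0.015, 0.1614]
ee_rot: [-3.141, -0.004, 2.777]
wrist_force: [-0.3, -0.1, -0.8]
width: 0.0139
finger_force: 30.0
time: 22.02
tool_pos: [0.5853, -0.0155, 0.1339]
ee_rot: [3.141, 0.0, 2.781]
wrist_force: [-0.4, -1.4, -1.6]
width: 0.0139
finger_force: 30.0
[ 1.60008171e-04 -5.72759912e-05  3.98529071e-02] [3.14143261e+00 3.30748017e-04 2.78122434e+00]
```

To row units: 0.008 m is 0.08, 0.004 m is 0.04.

```bash
echo '{"steps": [[0, 0, 0, 0.08, 0], [0, 0, 0, 0.08, 0], [0, 0, 0, 0.08, 0], [0, 0, 0, 0.04, 0], [0, 0, 0, 0, 0], [0, 0, 0, 0, 0], [0, 0, 0, 0, 0], [0, 0, 0, 0, 0], [0, 0, 0, 0, 0], [0, 0, 0, 0, 0], [0, 0, 0, 0, 0], [0, 0, 0, 0, 0]]}' > next.json && python3 nudge.py next.json
python3 -c "
from h import *
print(to_tool([.5851,-.0155,.094]),pose()[1].as_euler('xyz'))
snap('wrist','w_fin')
J=cv2.imread('pics/w_fin.png')[75:320,195:445]
cv2.imwrite('pics/m7.png',cv2.resize(J,None,fx=2.4,fy=2.4,interpolation=cv2.INTER_CUBIC))"
```

```text
time: 23.02
tool_pos: [0.5853, -0.0155, 0.1059]
ee_rot: [3.141, 0.0, 2.781]
wrist_force: [-0.2, 0.9, -1.7]
width: 0.0137
finger_force: 30.0
[ 1.74052013e-04 -6.07241253e-05  1.18680405e-02] [3.14141103e+00 3.40433410e-04 2.78117774e+00]
```

View pics/m7.png

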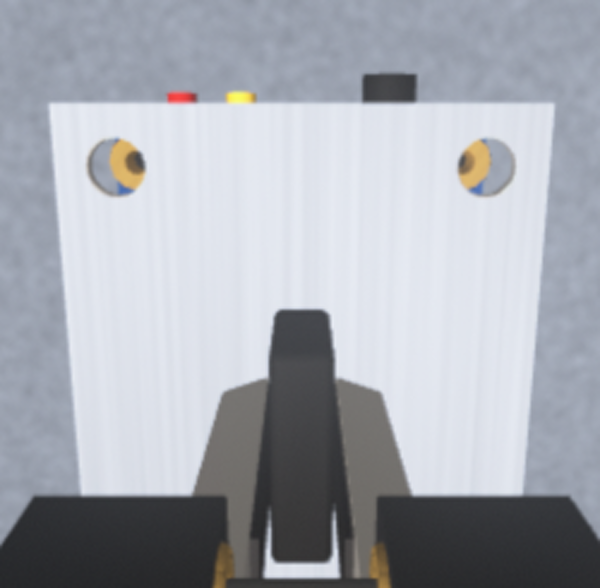

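```bash
python3 - <<'E'
from h import *
f=np.load('pics/w_fin.npy');c,s=np.cos(-.3603),np.sin(-.3603);Rm=np.array([[c,-s],[s,c]])
for k,m in(((116,167),(-.06,-.045)),((487,167),(-.06,.045))):
    g=plane(f,*px(k,(195,75),2.4),.096)
    print(Rm.T@(g-[.5851,-.0155])-m)
E
```

```text
[-0.00063146  0.00056637]
[-0.00066843  0.00040531]
```

To row units: 0.004 m is 0.04.

```bash
echo '{"steps": [[0, 0, 0, 0.04, 0], [0, 0, 0, 0.04, 0], [0, 0, 0, 0.04, 0], [0, 0, 0, 0, 0], [0, 0, 0, 0, 0], [0, 0, 0, 0, 0], [0, 0, 0, 0, 0], [0, 0, 0, 0, 0], [0, 0, 0, 0, 0], [0, 0, 0, 0, 0], [0, 0, 0, 0, 0], [0, 0, 0, 0, 0], [0, 0, 0, 0, 0], [0, 0, 0, 0, 0]]}' > next.json && python3 nudge.py next.json
python3 - <<'E'
from h import *
print(to_tool([.5851,-.0155,.094]),pose()[1].as_euler('xyz'))
snap('wrist','w_end')
J=cv2.imread('pics/w_end.png')[75:320,195:445]
cv2.imwrite('pics/m8.png',cv2.resize(J,None,fx=2.4,fy=2.4,interpolation=cv2.INTER_CUBIC))
E
```

```text
time: 24.23
tool_pos: [0.5852, -0.0155, 0.0937]
ee_rot: [3.141, 0.0, 2.781]
wrist_force: [-1.0, -0.1, -2.2]
width: 0.0138
finger_force: 30.0
[ 6.67881938e-05 -4.71309056e-05 -3.25638212e-04] [3.14148619e+00 3.42997117e-07 2.78120856e+00]
```

View pics/m8.png

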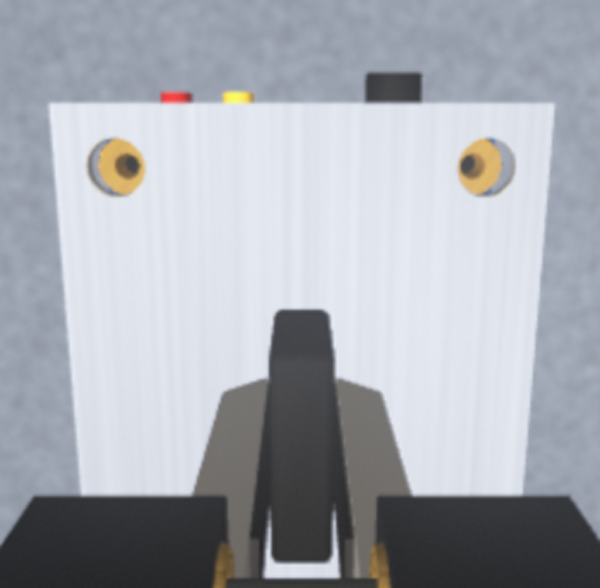

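```bash
python3 - <<'E'
from h import *
f=np.load('pics/w_end.npy')
for k,t in(((116,167),(128,165)),((487,167),(469,165))):
    print(plane(f,*px(k,(195,75),2.4),.084)-plane(f,*px(t,(195,75),2.4),.07))
print(robot.close_job())
E
```

```text
[-0.00052143  0.00037584]
[-0.00010045  0.00149414]
the job is handed in; nothing more can be done
None
```

The job is handed in: the module is home in the recess and let go, and the plate is held level about 1 cm above the standoffs. I measured its two visible holes within about 1.5 mm of their threads; the gripper hid the other two.

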